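Clamp the angled dop adapter and depth-check its guide tube

TASK

Swing the red-handled toggle clamp over centre so that it snaps down onto the angled adapter in the check fixture, and leave it clamped. Then take the orange-handled gauge rod from its rest, slide it gently down the brass guide tube until its collar stops on the mouth, draw it right out again, and show it for reading: level and still, with its tip over the middle of the white reading card, roughly 15 cm above the bench. Finish while holding it there (do not put it down or let go), and leave the other things on the bench alone.

Things in the scene. Friction and masses are not known exactly. Their poses are not given: they have to be found in the camera images.
- fixture: Check fixture, fixed to the bench: aluminium base 120 x 210 x 12 mm (its y -55 to +155). Origin on the bench under the centre of the nest (dark rails, tops 20 mm above the bench); z up. Grey clamp post, 32 x 56 mm, 94 mm tall, centred at x -18, y +122 mm. Turned up to 0.3 rad either way.
- adapter: Loose steel adapter, about 0.45 kg, already in the nest with 1 mm play. Foot 80 x 90 x 14 mm; origin under its centre (12 mm above the bench), axes as the fixture's. Carries the square brass guide tube (28 x 28 mm outside, 60 long) that rises towards +x at 35 degrees above level, and a clamping shoulder at x -18, y +31 mm, its top at z 40 mm.
- tube_mouth (a point): Centre of the guide tube's mouth, in the plane of its end face: x 35, y 0, z 70 mm in the adapter's frame (82 mm above the bench). This point's x axis is the bore's axis pointing OUT of the tube (outward and 35 degrees upward); its y axis is level. Bore 13 mm diameter, straight through, with a 3 mm chamfer at the mouth.
- clamp (a joint): Toggle clamp arm, rad: 0 = level, pad on the adapter's shoulder; 1.9 = fully open, where it starts, leaning back past upright, away from the adapter. Over-centre spring: pushes the arm open above 0.9 and snaps it shut below; about 6 N at the handle starts it, a damper slows it (0.25 N m s/rad). Shut, it presses with about 6 N.
- clamp_pivot (a point): Clamp hinge: 82 mm above the bench, at x -18, y +110 mm in the fixture's frame. The hinge line runs along the fixture's x. At joint value q the arm points from here along -y*cos(q) + z*sin(q) of the fixture.
- clamp_end (a point): Free end of the clamp arm, 110 mm from the pivot, on its centre line. The last 48 mm is a red round handle of 18 mm diameter; the rest is a 14 x 12 mm steel bar. The pad hangs from it 79 mm from the pivot and shuts on the shoulder.
- gauge: Gauge rod, about 0.12 kg, level in its rest. Origin on its axis at the place to grip (46 mm above the bench); x runs from tip to handle, at the start roughly away from the robot. Along x: tip -92, steel rod of 10 mm diameter, tapered nose, to -37; brass collar of 24 mm diameter to -29; orange 14 x 14 mm square handle to +51 mm, flat sides level and upright. Fully in, the tip is 55 mm deep.
- gauge_tip (a point): Point of the rod's tip, 92 mm from the gauge's origin.
- gauge_collar (a point): Centre of the collar's stop face (the face towards the tip), 37 mm from the gauge's origin; axes as the gauge's.
- rest: Wooden gauge rest, fixed to the bench: foot 150 x 50 x 8 mm. Origin under the gauge's origin, x along the gauge (within 2 mm). Two notched uprights, each 10 mm long, 51 mm tall at most and 26 to 30 mm wide, at x -75 and +44; between them the gauge is free for fingers. Stands left or right of the fixture, the card on the other side.
- card: White reading card with a thin black cross, 110 x 90 x 3 mm, fixed flat on the bench. Origin at its centre, on the bench.
- calculator: Bystander: black calculator 150 x 80 x 16 mm; origin under its centre.
- tape: Bystander: round steel pocket tape, diameter 54 mm, 16 mm tall; origin under its centre.
- loupe: Bystander: black loupe tin, diameter 50 mm, 42 mm tall; origin under its centre.
- jar: Bystander: jar with blue cap, diameter 52 mm, 65 mm tall; origin under its centre.
- spare_lap: Bystander: copper lap disc, diameter 120 mm, 10 mm thick; origin under its centre.
Mind the look-alikes: they are no part of the job. Of the things that look like the fixture, the larger one is meant.

How it is judged (in metres and radians):
On the way, in this order (a step that is already met when the one before it is completed fails the run):
1. the clamp has snapped shut onto the adapter (value of joint clamp below 0.1 rad and horizontal distance between adapter and fixture below 0.006 m and angle between adapter's own z axis and vertical below 0.06 rad and height (world z) of adapter below 0.018 m), for 0.3 s.
2. the gauge rod is in the tube with its collar stopped on the mouth, the adapter still clamped (value of joint clamp below 0.1 rad and distance between gauge_collar and tube_mouth below 0.005 m and angle between the x axis of gauge and the x axis of tube_mouth, either way round below 0.1 rad), for 0.2 s.
3. the rod has been drawn right out of the tube, in the grip (value of joint clamp below 0.1 rad and contact force between the fingers and gauge above 1 N and x of gauge_tip in the frame of tube_mouth above 0.01 m), for 0.1 s.
At the end, for the whole second after the job is handed in: Gauge held in the fingers, still, level within 8 degrees, its tip 80 to 250 mm above the bench and within 35 mm sideways of the card centre, touching no adapter, fixture, rest or card; clamp shut (below 0.1 rad), adapter flat in its nest (6 mm, 0.06 rad) (all of step 1 and contact force between the fingers and gauge above 1 N and angle between gauge's own x axis and vertical between 1.431 and 1.711 rad and horizontal distance between gauge_tip and card below 0.035 m and height (world z) of gauge_tip between 0.08 and 0.25 m and linear speed of gauge below 0.03 m/s and angular speed of gauge below 0.2 rad/s and contact force between gauge and adapter below 0.2 N and contact force between gauge and fixture below 0.2 N and contact force between gauge and rest below 0.2 N and contact force between gauge and card below 0.2 N); the arm keeps its last pose, push and grip.
It fails at once if a bystander was moved more than 30 mm (distance of any of calculator, tape, loupe, jar, spare_lap from where it was at the start of the episode above 0.03 m).
It fails at once if the gauge was rammed against the adapter (over 50 N) (contact force between gauge and adapter above 50 N).
It also fails if it takes over 61 s, if anything falls off the work surface, if the arm or the gripper's body presses on something with over 40 N, if the wrist force passes 120 N, or if a joint passes its speed limit or range.

ROBOT

A 6-joint arm with a two-finger parallel gripper is mounted at the origin on the work surface. World frame = base frame: x ahead of the robot, y to its left, z up, the work surface at z = 0. Lengths are in mm, angles in rad, forces in N, time in s.
With the tool pointing down it reaches from about 300 to 775 mm from the base axis. Payload 14.6 kg.
Tool frame: the origin (TCP) lies midway between the tips of the shut fingers; the grasp point (between the pads) lies robot.grasp_offset behind it (robot.grasp_offset is the distance from the TCP to the grasp point, in mm); x points along the fingers, y is the direction in which the jaws open and shut, and the axes are right-handed (so a half turn about x gives the same grasp; the last joint's range is limited). The gripper opens to 94 mm and grips with 3 to 60 N. Pads are 16 mm wide; open, the fingers measure 119 mm over their backs; the gripper's body (75 mm by 177 mm) begins 78 mm behind the grasp point.
Start: joints at [1.215, 0.3, 1.521, -0, 1.321, -0.067], TCP at [156.639, 527.213, 205.446] pointing down, gripper open.
Joint ranges: [-3.03, 3.03], [-0.79, 2.21], [0.23, 2.52], [-1.04, 4.18], [0, 3.07], [-2.55, 2.55]. Speed limits (rad/s): [2.22, 2.22, 2.57, 3.14, 3.14, 3.14].

INTERFACE

Orientations are given as a unit quaternion [w, x, y, z].
In Python, from workcell import robot gives the robot as it stands.
- The arm moves only by the tool servo_tool, never from a script. Its argument "commands" is a list of rows, each a list of 7 numbers: the turn, a rotation vector about the tool's x, y, z in rad, then the shift along the tool's x, y, z in cm, then the closure, from -1 (fully open) to 1 (shut), so that 0 is half open. In form: [[ax, ay, az, dx, dy, dz, grip], ...]. A call has 1 to 5 rows; each row shifts and turns the commanded pose from where the row before left it, along the tool's axes as they then stand; what a row does not reach is not made up. A row lasts 1/10 s, in which the tool goes at most 50 mm and 8.59 degrees, less where a joint would pass 70% of its speed; a pose out of reach is approached as far as the arm can. A call with a gripper value outside its range is refused whole. The fingers move at their own pace and stop on an object; the grip force is fixed at half the most. Time passes only in rows, so rows that do not move let the fingers close. It gives the time, the measured TCP pose, the force and the opening at its end, in the units of the state.
- robot.observe(): the state, without advancing time (a new reading comes with each control period).
- robot.camera(name): name is "scene" or "top" or "wrist"; returns (picture, depth): 384x512x3 uint8, red, green, blue; 384x512 float32, mm along the optical axis (not along the pixel's ray), 0 where there is no reading.
- robot.camera_params(name): a dict with "vfov" (degrees; the focal length in pixels is half the picture's height over the tangent of half this angle, whatever the lens; pixels are square), "cx", "cy" (the principal point, pixels), "dist" ([k1, k2, p1, p2, k3] as OpenCV has them; the pictures are not rectified), "R" (3x3) and "t" (3): a world point X has camera coordinates R X + t. Camera axes: x right, y down, z forward; pixel columns grow to the right and rows downward; lengths in mm; the calibration is good to about 2 mm. A picture is of the moment at which its call begins: read the wrist's pose just before it. camera_params takes no time and is no camera call; for the wrist camera it gives the pose at the moment of the call.
- robot.close_job(): hands the job in, once; it reports no verdict.
The state is a dict: "clock": time; "q": joint angles; "qd": joint speeds; "effort": joint torques, N m; "tool_pos": TCP position; "orientation": TCP orientation; "wrist_force": force on the tool from outside, world axes, zero at the start; "moment": the same for the moment, N m; "grip_width": finger opening in mm.
Only numpy, scipy, OpenCV 4.12 (cv2) and the standard library are available. Lean on these libraries where they do the work, as an engineer would, in place of code of your own. Each camera call takes 0.05 s, during which the arm holds its last target. There are 200 camera calls.

## Working session

There is one attempt and no reset: what is moved stays moved. The work goes in short steps, Python scripts to look and compute and a tool call to move; the robot and the scene stay as the last step left them, time stands still between calls to the robot, and variables do not carry over. Pictures are saved under pics/ and viewed, about 8 in all and at most 12, crops included, and the job is handed in when it is done.

Besides the shell and the picture viewer there is one more tool, called after "Call:" as name(argument=value, ...) on one line, values as JSON. servo_tool: Moves the arm, as the interface text tells. Its arguments: {"type":"object","properties":{"commands":{"type":"array","items":{"type":"array","items":{"type":"number"}}}},"required":["commands"]}

```bash
ls; mkdir -p pics
python3 - <<'E'
from workcell import robot
import cv2,numpy as np
print(robot.observe(), robot.grasp_offset)
for n in("scene","top"):
    im,d=robot.camera(n); cv2.imwrite(f"pics/{n}0.png",im[...,::-1]); np.savez(f"{n}0.npz",im=im,d=d)
    print(n,robot.camera_params(n))
E
```

```text
pics
{'clock': 0.0, 'q': array([ 1.21542501e+00,  3.00508119e-01,  1.52156496e+00,  3.11645986e-05,
        1.32067880e+00, -6.66208898e-02]), 'qd': array([-5.14200223e-04, -2.09502022e-04,  1.95310056e-03,  8.97567247e-06,
        3.02489037e-04,  1.78937348e-04]), 'effort': array([-4.76944206e-04, -5.31806731e+01, -3.52735698e+01,  7.07880151e-02,
        2.44071818e-02, -8.89574630e-05]), 'tool_pos': array([156.5335768 , 526.99288807, 204.87283908]), 'orientation': array([ 0.69965325,  0.10133857,  0.6998458 , -0.10213561]), 'wrist_force': array([-0.56457727,  0.65515657, -0.33179773]), 'moment': array([ 0.11145822, -0.02912326,  0.06539233]), 'grip_width': 94.07327334079896} 18.8
scene {'vfov': 51.23439104000667, 'cx': 252.9206862449917, 'cy': 187.5152865848993, 'dist': array([-0.09380952,  0.        ,  0.        ,  0.        ,  0.        ]), 'R': array([[-0.87529105,  0.48327501,  0.01763107],
       [ 0.37351962,  0.69876355, -0.61009229],
       [-0.30716231, -0.52742277, -0.79213417]]), 't': array([ 449.9330263 , -167.5522385 , 1321.60571534])}
top {'vfov': 53.762184483061105, 'cx': 251.26994668186316, 'cy': 185.66867924777216, 'dist': array([0.0326669, 0.       , 0.       , 0.       , 0.       ]), 'R': array([[-0.00806143, -0.99973675, -0.02148108],
       [-0.99206426,  0.01069134, -0.12527648],
       [ 0.12547316,  0.0203007 , -0.99188929]]), 't': array([  19.49741475,  522.68435021, 1149.86753014])}
```

View pics/top0.png

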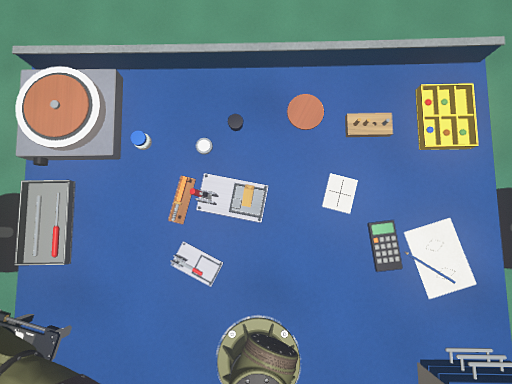

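View pics/scene0.png

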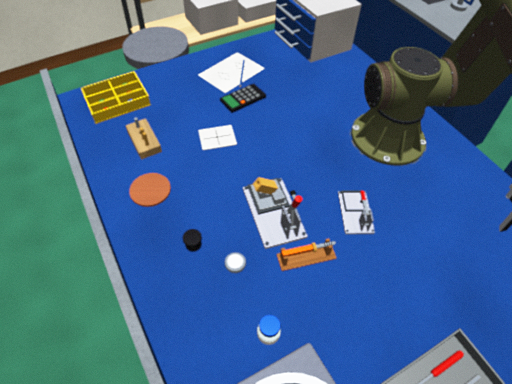

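```bash
cat > h.py <<'E'
import numpy as np,cv2
from scipy.spatial.transform import Rotation as Rn
def K(p,h=384):
    f=h/2/np.tan(np.radians(p['vfov']/2)); return np.array([[f,0,p['cx']],[0,f,p['cy']],[0,0,1]])
def ray(p,uv):
    n=cv2.undistortPoints(np.array(uv,float).reshape(-1,1,2),K(p),p['dist']).reshape(-1,2)
    return np.c_[n,np.ones(len(n))]
def onplane(p,uv,z):
    d=ray(p,uv)@p['R']; c=-p['R'].T@p['t']; s=(z-c[2])/d[:,2]; return c+s[:,None]*d
def depthpt(p,uv,D):
    d=ray(p,uv); return (d*np.asarray(D)[:,None]-p['t'])@p['R']
def proj(p,X):
    return cv2.projectPoints(np.array(X,float).reshape(-1,1,3),cv2.Rodrigues(p['R'])[0],p['t'],K(p),p['dist'])[0].reshape(-1,2)
def cloud(p,D):
    v,u=np.mgrid[:384,:512]; return depthpt(p,np.c_[u.ravel(),v.ravel()],D.ravel()).reshape(384,512,3)
def quat(s): return Rn.from_quat(np.roll(s['orientation'],-1))
E
python3 - <<'E'
from h import *
from workcell import robot
p=robot.camera_params("top")
a=np.load("top0.npz"); im=a['im'];
c=im[165:290,160:285]; cv2.imwrite("pics/c1.png",cv2.resize(c,None,fx=4.8,fy=4.8,interpolation=cv2.INTER_CUBIC)[...,::-1])
# card: white blob
m=((im.min(2)>190)).astype(np.uint8)
m[:, :320]=0;m[:,362:]=0;m[:165]=0;m[220:]=0
print('card px',m.sum(),onplane(p,[np.argwhere(m)[:,::-1].mean(0)],3))
P=cloud(p,a['d'])
hsv=cv2.cvtColor(im,cv2.COLOR_RGB2HSV)
Z=P[...,2]
for n,(u0,u1,v0,v1) in dict(rest=(165,197,170,228),fix=(192,272,165,228)).items():
    zz=Z[v0:v1,u0:u1]; print(n,np.histogram(zz,bins=[-50,3,6,11,16,25,35,45,55,70,90,120,150,200]))
fx=np.zeros((384,512),bool); fx[165:228,192:272]=1
m=fx&(Z>8)&(Z<16); print('base',m.sum(),cv2.minAreaRect(P[m][:,:2].astype(np.float32)),)
rs=np.zeros((384,512),bool); rs[170:228,160:198]=1
for lo,hi in((4,12),(38,60)):
    m=rs&(Z>lo)&(Z<hi); print('rest',lo,m.sum(),cv2.minAreaRect(P[m][:,:2].astype(np.float32)))
E
```

```text
card px 943 [[ 500.61725954 -265.22773833    3.        ]]
rest (array([993, 198, 316,  34,   5,   5,  25, 203,  27,   0,   2,   0,  44]), array([-50,   3,   6,  11,  16,  25,  35,  45,  55,  70,  90, 120, 150,
       200]))
fix (array([2221,  238,  505,  786,  448,  283,    7,   94,   69,  164,  108,
         10,   89]), array([-50,   3,   6,  11,  16,  25,  35,  45,  55,  70,  90, 120, 150,
       200]))
base 1213 ((493.282470703125, 92.42537689208984), (243.50970458984375, 119.9499282836914), 78.42341613769531)
rest 4 491 ((488.54681396484375, 246.33724975585938), (118.45294189453125, 182.87469482421875), 89.40127563476562)
rest 38 250 ((483.95208740234375, 236.10687255859375), (29.540508270263672, 143.4810791015625), 76.07286834716797)
```

View pics/c1.png

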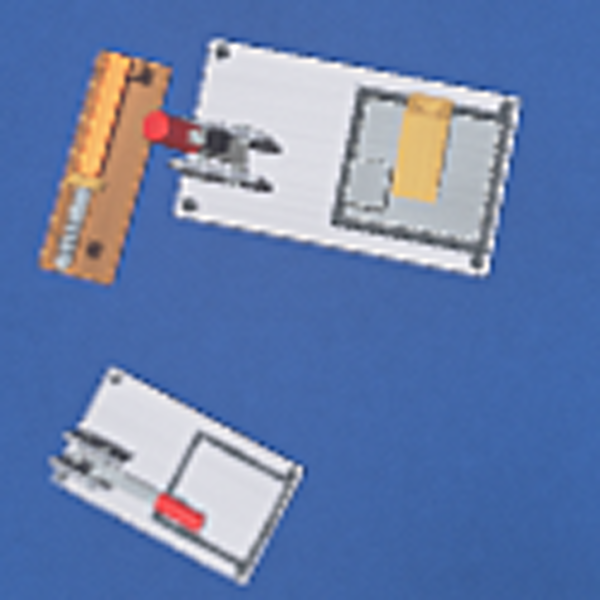

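Run:
```python
from h import *
from workcell import robot
p=robot.camera_params("top"); a=np.load("top0.npz"); im=a['im']; P=cloud(p,a['d'])
o=lambda c:np.array(c)/4.8+[160,165]-.4
c=onplane(p,o([(212,40),(520,98),(487,273),(177,215)]),12)[:,:2]
print(c.round(1),np.linalg.norm(np.roll(c,-1,0)-c,axis=1))
# yaw of fixture
yv=(c[0]-c[1])+(c[3]-c[2]); yaw=-np.arctan2(yv[0],yv[1]); R=np.array([[np.cos(yaw),-np.sin(yaw)],[np.sin(yaw),np.cos(yaw)]])
cen=c.mean(0); org=cen-R@[0,50]; print('yaw',yaw,'org',org)
def F(x,y,z): return np.r_[org+R@[x,y],z]
for n,q in dict(mouth=(35,0,82),post=(-18,122,94),end=(-18,145.5,186)).items(): print(n,F(*q).round(1),proj(p,F(*q)).round(1))
hsv=cv2.cvtColor(im,cv2.COLOR_RGB2HSV)
u0,v0,u1,v1=165,170,200,228
sat=(hsv[...,1]>100)&(hsv[...,0]<22); m=np.zeros_like(sat); m[v0:v1,u0:u1]=sat[v0:v1,u0:u1]
print('wood+orange',cv2.minAreaRect(onplane(p,np.argwhere(m)[:,::-1],8)[:,:2].astype(np.float32)))
h=m&(P[...,2]>44)&(P[...,2]<56); print('handle',h.sum(),cv2.minAreaRect(P[h][:,:2].astype(np.float32)))
# handle ends from crop
print(onplane(p,o([(117,62),(84,182),(67,264)]),46))
# scene depth of handle
ps=robot.camera_params("scene"); b=np.load("scene0.npz"); Q=cloud(ps,b['d']); hs=cv2.cvtColor(b['im'],cv2.COLOR_RGB2HSV)
m=np.zeros((384,512),bool); m[230:272,270:345]=1
m&=(Q[...,2]>48)&(Q[...,2]<60)&(hs[...,1]>120)&(hs[...,0]<22); pts=Q[m]; print('scene handle',m.sum(),cv2.minAreaRect(pts[:,:2].astype(np.float32)),pts.mean(0))
```

```text
[[568.2 166.7]
 [527.  -38. ]
 [411.9 -14.8]
 [451.8 188.9]] [208.76540572 117.44014041 207.57041057 118.5362111 ]
yaw -0.19601183040903739 org [479.99360459  26.66478791]
mouth [514.3  19.8  82. ] [[249.2 186.5]]
post [486.1 149.8  94. ] [[205.2 195.9]]
end [490.7 172.9 186. ] [[191.9 191. ]]
wood+orange ((484.16094970703125, 233.48214721679688), (55.932071685791016, 147.5688018798828), 74.6645278930664)
handle 155 ((490.2724304199219, 237.0886993408203), (26.98993492126465, 128.8123321533203), 73.73948669433594)
[[548.98401081 223.15863295  46.        ]
 [471.36223244 243.2562693   46.        ]
 [419.03004247 253.21130947  46.        ]]
scene handle 237 ((494.2958068847656, 239.3649139404297), (27.128664016723633, 127.75981140136719), 74.91384887695312) [509.73173853 235.10194094  52.22884803]
```

```bash
cat >> h.py <<'E'
ORG=np.array([480.,26.7]); YAW=-0.196
def F(x,y,z): return np.r_[ORG+Rn.from_euler('z',YAW).as_matrix()[:2,:2]@[x,y],z]
def toolR(yaw,tilt):
    "gauge along +x at yaw, rising by tilt; tool x across it, down; jaws level. returns candidate rotations"
    g=np.array([np.cos(yaw)*np.cos(tilt),np.sin(yaw)*np.cos(tilt),np.sin(tilt)]); y=np.array([-np.sin(yaw),np.cos(yaw),0])
    x=-np.cross(g,y); return [Rn.from_matrix(np.c_[x,s*y,np.cross(x,s*y)]) for s in(1,-1)]
def delta(s,R,pos,off=0):
    "turn (tool frame) then shift cm (new tool frame) to bring TCP (or the point off mm behind it) to pos"
    Rc=quat(s); rv=(Rc.inv()*R).as_rotvec(); t=pos+R.apply([off,0,0])-s['tool_pos']
    return rv.round(4), (R.inv().apply(t)/10).round(2)
E
python3 - <<'E'
from h import *
from workcell import robot
s=robot.observe(); print(quat(s).as_matrix().round(3))
for R in toolR(-.22,0): print(delta(s,R,F(-18,190,205)),delta(s,R,F(-18,190,145)),R.inv().apply(F(-18,70,0)-F(-18,190,0)).round(1))
E
```

```text
[[-0.     0.285  0.959]
 [-0.001  0.959 -0.285]
 [-1.    -0.001 -0.   ]]
(array([-0.0687, -0.0001,  0.001 ]), array([ -0.  , -22.82,  40.23])) (array([-0.0687, -0.0001,  0.001 ]), array([  6.  , -22.82,  40.23])) [   0.  -120.     2.9]
(array([3.0729e+00, 1.5000e-03, 2.0000e-04]), array([ -0.  ,  22.82, -40.23])) (array([3.0729e+00, 1.5000e-03, 2.0000e-04]), array([  6.  ,  22.82, -40.23])) [  0.  120.   -2.9]
```

Call:
servo_tool(commands=[[-0.0687,0,0,0,-1.9,3.35,1],[0,0,0,0,-1.9,3.35,1],[0,0,0,0,-1.9,3.35,1],[0,0,0,0,-1.9,3.35,1],[0,0,0,0,-1.9,3.35,1]])

```text
clock: 0.6
tool_pos: [298.3, 394.8, 205.3]
orientation: [0.703, 0.077, 0.703, -0.078]
wrist_force: [0.1, 0.3, 0.4]
grip_width: 57.5
```

Call:
servo_tool(commands=[[0,0,0,0,-1.9,3.35,1],[0,0,0,0,-1.9,3.35,1],[0,0,0,0,-1.9,3.35,1],[0,0,0,0,-1.9,3.35,1],[0,0,0,0,-1.9,3.35,1]])

```text
clock: 1.1
tool_pos: [441.1, 265.4, 205.3]
orientation: [0.703, 0.078, 0.703, -0.078]
wrist_force: [-0.1, 1.3, -0.5]
grip_width: 17.6
```

Call:
servo_tool(commands=[[0,0,0,0,-1.9,3.35,1],[0,0,0,0,-1.9,3.35,1],[0,0,0,0,0,0,1],[0,0,0,0,0,0,1]])

```text
clock: 1.5
tool_pos: [497.3, 214.6, 204.9]
orientation: [0.702, 0.078, 0.703, -0.078]
wrist_force: [0.3, 0.4, 0.4]
grip_width: 0.2
```

Run:
```python
from h import *
from workcell import robot
s=robot.observe(); print(s)
for R in toolR(-.22,0)[:1]: print(delta(s,R,F(-18,190,145)))
p=robot.camera_params("wrist"); print(p)
im,d=robot.camera("wrist"); np.savez("w1.npz",im=im,d=d)
cv2.imwrite("pics/w1.png",im[...,::-1])
```

```text
{'clock': 1.5, 'q': array([ 3.39743781e-01,  2.82380961e-01,  1.54478688e+00,  1.20573496e-04,
        1.31548179e+00, -1.00957204e+00]), 'qd': array([ 0.0345942 , -0.01773946,  0.01134035,  0.0027814 ,  0.00050823,
        0.00537449]), 'effort': array([-2.08188660e+00, -5.12942290e+01, -3.58156872e+01, -6.81662187e-02,
        4.99251299e-02, -1.75622567e-01]), 'tool_pos': array([497.31982003, 214.62937872, 204.92773128]), 'orientation': array([ 0.70241978,  0.07803036,  0.70312852, -0.07828153]), 'wrist_force': array([0.27316748, 0.35284159, 0.3869626 ]), 'moment': array([ 0.05984838, -0.00419018, -0.02445236]), 'grip_width': 0.22943392974443222}
(array([-0.0015, -0.001 ,  0.0005]), array([5.99, 0.23, 0.16]))
{'vfov': 68.40300750149133, 'cx': 256.49728159515456, 'cy': 190.4255536086412, 'dist': array([-0.06372259,  0.        ,  0.        ,  0.        ,  0.        ]), 'R': array([[ 2.19191787e-01,  9.75681782e-01, -1.43755296e-04],
       [ 9.40287465e-01, -2.11200947e-01,  2.66933781e-01],
       [ 2.60412066e-01, -5.86448637e-02, -9.63714862e-01]]), 't': array([-317.79180651, -449.88722189,  274.12846285])}
```

View pics/w1.png

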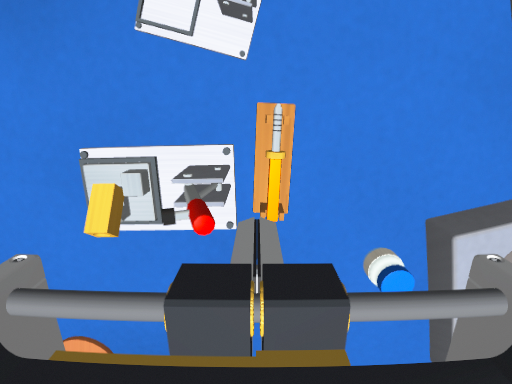

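Run:
```python
from h import *
from workcell import robot
p=robot.camera_params("wrist"); a=np.load("w1.npz"); im=a['im']
pr=lambda X:proj(p,X).round(0).tolist()
print('pred mouth',pr(F(35,0,82)),'corners',pr([F(60,155,12),F(60,-55,12),F(-60,-55,12),F(-60,155,12)]),'end',pr(F(-18,145.5,186)))
print('gauge end/collar/tip', onplane(p,[(273,220),(275.5,156),(279,105)],[46]).round(1))
hsv=cv2.cvtColor(im,cv2.COLOR_RGB2HSV); P=cloud(p,a['d'])
m=(hsv[...,0]>17)&(hsv[...,0]<30)&(hsv[...,1]>150); m[:, :250]=0; m[:,300:]=0; m[235:]=0
pts=onplane(p,np.argwhere(m)[:,::-1],53)[:,:2]; r=cv2.minAreaRect(pts.astype(np.float32)); print('handle',m.sum(),r, np.median(P[m][:,2]))
c=im[130:250,70:300]; cv2.imwrite("pics/c2.png",cv2.resize(c,None,fx=3.4,fy=3.4,interpolation=cv2.INTER_CUBIC)[...,::-1])
```

```text
pred mouth [[100.0, 234.0]] corners [[235.0, 228.0], [92.0, 230.0], [76.0, 148.0], [231.0, 143.0]] end [[201.0, 224.0]]
gauge end/collar/tip [[555.4 223.3  46. ]
 [475.4 242.9  46. ]
 [418.2 258.8  46. ]]
handle 809 ((510.1793518066406, 234.9432373046875), (22.393821716308594, 87.7916259765625), 77.89169311523438) 53.373289415709195
```

View pics/c2.png

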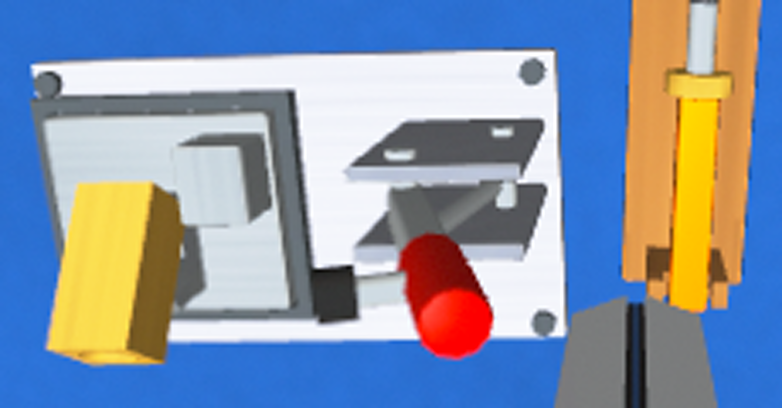

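Call:
servo_tool(commands=[[0,0,0,3.0,0.1,0.1,1],[0,0,0,3.0,0.1,0.1,1],[0,0,0,0,-1.4,0.03,1],[0,0,0,0,-1.4,0.03,1],[0,0,0,0,-1.2,0.03,1]])

```text
clock: 2.05
tool_pos: [492.4, 177.6, 148.3]
orientation: [0.704, 0.079, 0.701, -0.076]
wrist_force: [1.2, 8.1, 7.0]
grip_width: 0.5
```

Call:
servo_tool(commands=[[0,0,0,0,-1.2,0.03,1],[0,0,0,0,-1.2,0.03,1],[0,0,0,0,-1.2,0.03,1],[0,0,0,0,-1.2,0.03,1],[0,0,0,0,-1.2,0.03,1]])

```text
clock: 2.55
tool_pos: [480.4, 118.2, 147.7]
orientation: [0.704, 0.078, 0.702, -0.077]
wrist_force: [0.9, 5.7, -1.1]
grip_width: 0.5
```

Call:
servo_tool(commands=[[0,0,0,0,-1.2,0.03,1],[0,0,0,0,-1.0,0.03,1],[0,0,0,0,-1.0,0,1],[0,0,0,0,0,0,1]])

```text
clock: 2.95
tool_pos: [473.6, 85.9, 146.0]
orientation: [0.703, 0.078, 0.703, -0.078]
wrist_force: [0.3, 0.4, -0.7]
grip_width: 0.2
```

Run:
```python
from h import *
from workcell import robot
s=robot.observe(); print(s['clock'],s['tool_pos'],s['wrist_force'])
print('fix frame', Rn.from_euler('z',-YAW).apply(np.r_[s['tool_pos'][:2]-ORG,0]))
im,d=robot.camera("scene"); c=im[165:285,225:395]; cv2.imwrite("pics/c3.png",cv2.resize(c,None,fx=4,fy=4,interpolation=cv2.INTER_CUBIC)[...,::-1])
```

```text
2.95 [473.64907289  85.89739491 145.97602287] [ 0.26775673  0.37603715 -0.6763123 ]
fix frame [-17.75787234  56.82713972   0.        ]
```

View pics/c3.png

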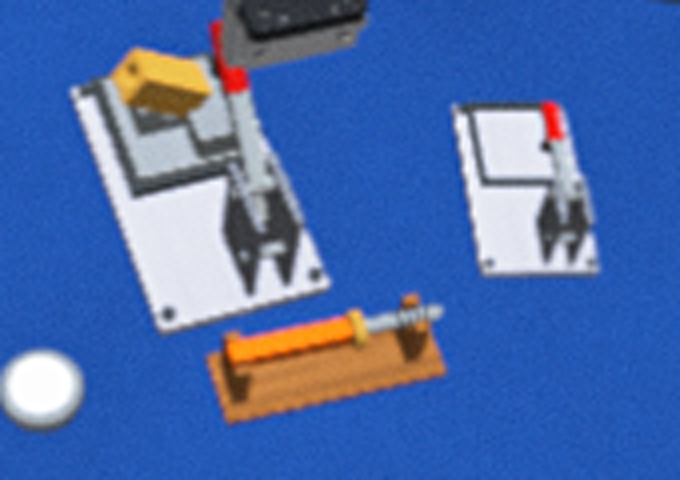

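Run:
```python
from h import *
from workcell import robot
s=robot.observe()
print(delta(s,toolR(-.255,0)[0],np.array([500,236,150])))
```

```text
(array([0.034 , 0.0004, 0.0002]), array([-0.42, 15.13, -1.23]))
```

Call:
servo_tool(commands=[[0.034,0,0,-3,0,0,0.2],[0,0,0,-0.4,4.0,-0.3,0],[0,0,0,0,4.0,-0.3,-0.2],[0,0,0,0,4.0,-0.3,-0.2],[0,0,0,3.0,3.1,-0.3,-0.2]])

```text
clock: 3.5
tool_pos: [501.8, 239.2, 152.3]
orientation: [0.703, 0.09, 0.699, -0.088]
wrist_force: [0.2, -0.0, -0.9]
grip_width: 36.7
```

Call:
servo_tool(commands=[[0,0,0,0,0,0,-0.2],[0,0,0,0,0,0,-0.2]])

```text
clock: 3.7
tool_pos: [499.8, 236.5, 148.9]
orientation: [0.701, 0.089, 0.702, -0.089]
wrist_force: [0.4, -0.2, -0.1]
grip_width: 53.0
```

Run:
```python
from h import *
from workcell import robot
s=robot.observe(); print(s['tool_pos'],s['grip_width'])
p=robot.camera_params("wrist"); im,d=robot.camera("wrist"); np.savez("w2.npz",im=im,d=d,**{k:p[k] for k in p})
cv2.imwrite("pics/w2.png",im[...,::-1])
```

```text
[499.75052998 236.54536392 148.93754898] 52.97313265087968
```

View pics/w2.png

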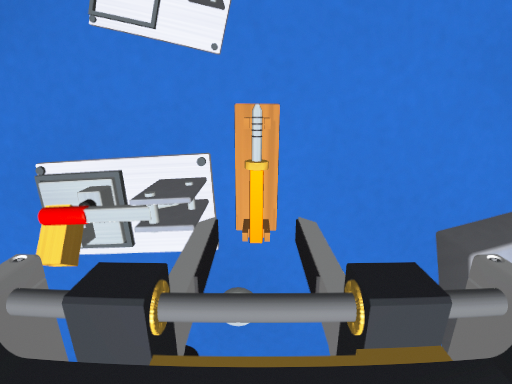

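Run:
```python
from h import *
from workcell import robot
p=robot.camera_params("wrist"); s=robot.observe()
a=np.load("w2.npz");im=a['im']; hsv=cv2.cvtColor(im,cv2.COLOR_RGB2HSV); P=cloud(p,a['d'])
g=onplane(p,[(257.3,104),(257,161),(256.8,168.5)],46)
e=onplane(p,[(256,243)],53); print(g.round(1),e.round(1))
m=np.zeros((384,512),bool); m[172:238,245:270]=1
m&=(P[...,2]>50)&(P[...,2]<56)&(hsv[...,1]>150); q=P[m]; print('z',np.median(q[:,2]))
for v in(175,190,205,220,235):
    r=np.where((hsv[v,240:272,0]>17)&(hsv[v,240:272,1]>150))[0]+240; print(v,r.min(),r.max(),onplane(p,[(r.mean(),v)],53).round(1))
print(delta(s,toolR(-.255,0)[0],np.array([500,236,46]),18.8))
# fixture corners, clamp check
print('pred corners',proj(p,[F(60,155,12),F(60,-55,12),F(-60,-55,12),F(-60,155,12)]).round(0).tolist(),'mouth',proj(p,F(35,0,82)),'end',proj(p,F(-18,0,82)))
```

```text
[[417.3 257.7  46. ]
 [471.  243.5  46. ]
 [478.4 241.3  46. ]] [[555.4 220.6  53. ]]
z 53.863817955535986
175 250 262 [[483.3 239.3  53. ]]
190 250 262 [[498.3 235.4  53. ]]
205 250 262 [[513.8 231.3  53. ]]
220 250 261 [[529.7 226.7  53. ]]
235 240 271 [[546.2 222.4  53. ]]
(array([0.0012, 0.0001, 0.0002]), array([ 1.226e+01, -1.000e-02, -2.000e-02]))
pred corners [[217.0, 248.0], [57.0, 254.0], [33.0, 163.0], [207.0, 151.0]] mouth [[ 55.61763313 263.17685603]] end [[ 41.86426479 214.45266794]]
```

Run:
```python
from h import *
from workcell import robot
s=robot.observe()
print(delta(s,toolR(-.262,0)[0],np.array([506.4,233.6,46]),18.8))
```

```text
(array([0.0082, 0.0001, 0.0002]), array([12.26, -0.07,  0.66]))
```

Call:
servo_tool(commands=[[0.008,0,0,0,-0.07,0.66,-0.2],[0,0,0,4,0,0,-0.2],[0,0,0,4,0,0,-0.2],[0,0,0,3,0,0,-0.2],[0,0,0,1.26,0,0,-0.2]])

```text
clock: 4.25
tool_pos: [506.1, 232.6, 25.1]
orientation: [0.7, 0.093, 0.702, -0.093]
wrist_force: [0.7, -0.0, -0.2]
grip_width: 56.6
```

Call:
servo_tool(commands=[[0,0,0,0,0,0,1],[0,0,0,0,0,0,1],[0,0,0,0,0,0,1],[0,0,0,0,0,0,1],[0,0,0,0,0,0,1]])

```text
clock: 4.75
tool_pos: [506.7, 234.1, 27.7]
orientation: [0.701, 0.093, 0.701, -0.092]
wrist_force: [-0.0, 0.4, -0.4]
grip_width: 19.8
```

Call:
servo_tool(commands=[[0,0,0,0,0,0,1],[0,0,0,0,0,0,1]])

```text
clock: 4.95
tool_pos: [506.6, 234.0, 27.3]
orientation: [0.701, 0.092, 0.701, -0.092]
wrist_force: [-1.0, -0.1, 4.8]
grip_width: 13.4
```

Run:
```python
from h import *
from workcell import robot
s=robot.observe(); print(s['tool_pos'],s['grip_width'],s['wrist_force'],s['moment'])
R=quat(s); print(R.as_matrix().round(3), 'grasp',s['tool_pos']-R.apply([18.8,0,0]))
```

```text
[506.58125232 234.04010726  27.30343725] 13.407384977091922 [-0.96194314 -0.10699903  4.7670733 ] [-0.1112898   0.19468279  0.01504219]
[[ 0.001  0.259  0.966]
 [ 0.     0.966 -0.259]
 [-1.     0.     0.001]] grasp [506.56993118 234.0363742   46.10343347]
```

Call:
servo_tool(commands=[[0,0,0,-2,0,0,1],[0,0,0,-4,0,0,1],[0,0,0,-4,0,0,1],[0,0,0,-4,0,0,1],[0,0,0,-3,0,0,1]])

```text
clock: 5.45
tool_pos: [506.5, 234.0, 199.4]
orientation: [0.702, 0.093, 0.7, -0.092]
wrist_force: [-1.2, 1.2, -1.2]
grip_width: 13.6
```

```bash
sed -i 's/^ORG=.*/ORG=np.array([482.5,29.5]); YAW=-0.196/' h.py
python3 - <<'E'
from h import *
from workcell import robot
s=robot.observe(); print(s['tool_pos'],s['grip_width'],s['wrist_force'])
ax=np.array([np.cos(.611),0,np.sin(.611)]); d=92+50
t=np.array([35,0,82])+ax*d
R=toolR(YAW,.611)[0]; print(t,delta(s,R,F(*t),18.8))
print(R.as_matrix().round(3))
E
```

```text
[506.49315624 233.99439037 199.37314909] 13.648464887333427 [-1.22639283  1.19177233 -1.24496252]
[151.30861317   0.         163.46352866] (array([-0.0643, -0.6093,  0.0192]), array([ 14.44, -20.53,  11.67]))
[[ 0.563  0.195  0.803]
 [-0.112  0.981 -0.16 ]
 [-0.819  0.     0.574]]
```

Call:
servo_tool(commands=[[-0.0129,-0.1219,0.0038,0,0,0,1],[-0.0129,-0.1219,0.0038,0,0,0,1],[-0.0129,-0.1219,0.0038,0,0,0,1],[-0.0129,-0.1219,0.0038,0,0,0,1],[-0.0129,-0.1219,0.0038,0,0,0,1]])

```text
clock: 5.95
tool_pos: [506.1, 234.4, 197.3]
orientation: [0.884, 0.045, 0.458, -0.086]
wrist_force: [1.0, -0.5, -1.1]
grip_width: 13.7
```

Call:
servo_tool(commands=[[0,0,0,2.06,-2.93,1.67,1],[0,0,0,2.06,-2.93,1.67,1],[0,0,0,2.06,-2.93,1.67,1],[0,0,0,2.06,-2.93,1.67,1],[0,0,0,2.06,-2.93,1.67,1]])

```text
clock: 6.45
tool_pos: [603.3, 63.9, 160.1]
orientation: [0.882, 0.045, 0.46, -0.087]
wrist_force: [1.2, 0.2, -0.6]
grip_width: 13.5
```

Call:
servo_tool(commands=[[0,0,0,2.06,-2.93,1.67,1],[0,0,0,2.06,-2.93,1.67,1],[0,0,0,0,0,0,1],[0,0,0,0,0,0,1],[0,0,0,0,0,0,1]])

```text
clock: 6.95
tool_pos: [641.1, -1.2, 145.9]
orientation: [0.882, 0.045, 0.46, -0.087]
wrist_force: [0.6, -0.4, -1.0]
grip_width: 13.7
```

Run:
```python
from h import *
from workcell import robot
s=robot.observe(); print(s['clock'],s['tool_pos'],s['grip_width'],s['wrist_force'])
ax=np.array([np.cos(.611),0,np.sin(.611)]);t=np.array([35,0,82])+ax*142
print(delta(s,toolR(YAW,.611)[0],F(*t),18.8))
p=robot.camera_params("wrist"); im,d=robot.camera("wrist"); np.savez("w3.npz",im=im,d=d)
cv2.imwrite("pics/w3.png",cv2.resize(im[60:320,106:406],None,fx=2.3,fy=2.3,interpolation=cv2.INTER_CUBIC)[...,::-1])
print('mouth pred',proj(p,F(35,0,82)),'tip pred',proj(p,s['tool_pos']+quat(s).apply([-18.8,0,-92])))
im,d=robot.camera("scene"); np.savez("s3.npz",im=im,d=d)
```

```text
6.95 [641.06788752  -1.24658154 145.85123583] 13.733058182738896 [ 0.5633673  -0.35449997 -0.95722377]
(array([ 0.0013, -0.0016,  0.0006]), array([-0.15, -0.07,  0.17]))
mouth pred [[256.64304797 -14.15406625]] tip pred [[257.63620513  85.5334283 ]]
```

View pics/w3.png

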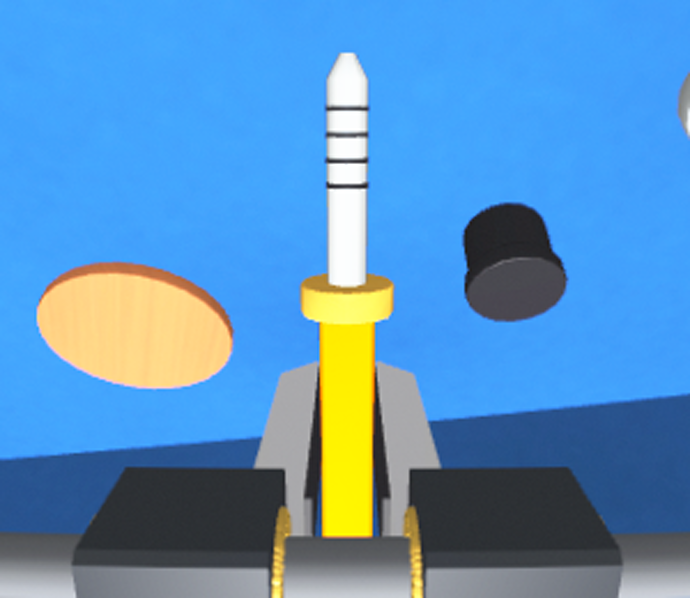

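Call:
servo_tool(commands=[[0,0,0,-0.15,-0.07,-1.2,1],[0,0,0,0,0,-1.2,1],[0,0,0,0,0,-1.1,1],[0,0,0,0,0,0,1],[0,0,0,0,0,0,1]])

```text
clock: 7.55
tool_pos: [612.6, 3.4, 127.5]
orientation: [0.883, 0.045, 0.46, -0.087]
wrist_force: [-0.1, 0.7, -0.1]
grip_width: 13.5
```

Run:
```python
from h import *
from workcell import robot
s=robot.observe(); print(s['clock'],s['tool_pos'],s['grip_width'],s['wrist_force'])
ax=np.array([np.cos(.611),0,np.sin(.611)]);t=np.array([35,0,82])+ax*104
print(delta(s,toolR(YAW,.611)[0],F(*t),18.8))
p=robot.camera_params("wrist"); im,d=robot.camera("wrist"); np.savez("w4.npz",im=im,d=d)
a=cv2.resize(im[0:120,186:326],None,fx=4,fy=4,interpolation=cv2.INTER_CUBIC)
print('wrist mouth pred',proj(p,F(35,0,82)),'tip',proj(p,s['tool_pos']+quat(s).apply([-18.8,0,-92])))
mc=[t0 for t0 in ([35,14,82],[35,-14,82],[35-14*.5736,14,82+14*.819],[35-14*.5736,-14,82+14*.819])]
print('top corners pred',proj(p,[F(*c) for c in mc[2:]]))
p=robot.camera_params("scene"); im,d=robot.camera("scene"); np.savez("s4.npz",im=im,d=d)
m=proj(p,F(35,0,82))[0]; print('scene mouth',m,'tip',proj(p,s['tool_pos']+quat(s).apply([-18.8,0,-92])))
u,v=m.astype(int); print(u-35,v-60)
b=cv2.resize(im[v-60:v+60,u-35:u+25],None,fx=4,fy=4,interpolation=cv2.INTER_CUBIC)
cv2.imwrite("pics/w4.png",np.hstack([a,b])[...,::-1])
```

```text
7.55 [612.55490424   3.35709862 127.45542653] 13.492013738504744 [-0.063332    0.70697928 -0.06434832]
(array([ 0.0012, -0.0007,  0.0005]), array([ 0.  ,  0.03, -0.21]))
wrist mouth pred [[258.46782972  57.78871098]] tip [[257.61850071  85.51347527]]
top corners pred [[287.74844183  52.53046914]
 [229.56922032  52.4084318 ]]
scene mouth [256.5950222  184.31354775] tip [[252.56300157 183.30884025]]
221 124
```

View pics/w4.png

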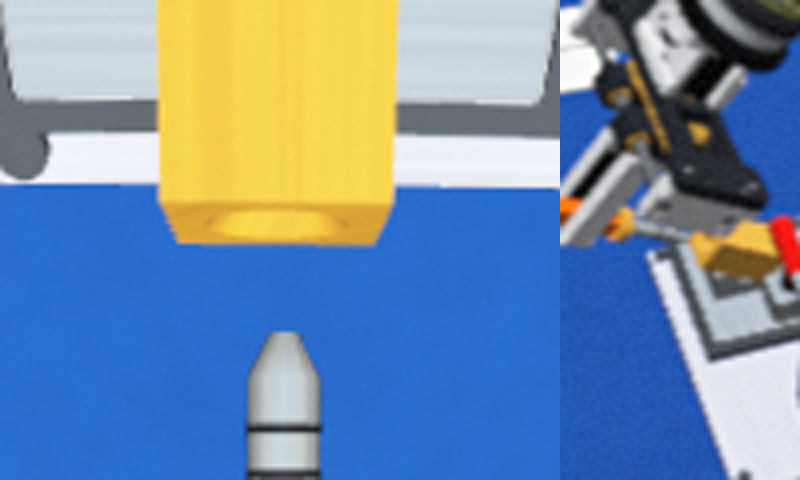

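Run:
```python
from h import *
from workcell import robot
s=robot.observe(); R=quat(s); p=robot.camera_params("wrist"); a=np.load("w4.npz"); P=cloud(p,a['d'])
T=R.inv().apply((P.reshape(-1,3)-s['tool_pos'])).reshape(384,512,3)
print('tube top face (tool x,y,z):')
for v in(5,20,35,48): q=T[v,232:280]; print(v,np.median(q[:,0]).round(1),q[0].round(1),q[-1].round(1))
print('tube edges'); 
for v in(10,40): 
    r=T[v]; i=np.where((abs(r[:,0]-np.median(T[v,240:270,0]))<4))[0]; i=i[(i>215)&(i<300)]; print(i.min(),i.max(),r[i.min(),1],r[i.max(),1])
print('rod ridge:')
for v in(90,100,110,120,130): i=T[v,250:265,0].argmin(); w=np.where(T[v,235:280,0]<-5)[0]+235; print(v,T[v,250+i].round(1), T[v,w[0],1].round(1),T[v,w[-1],1].round(1))
# expected with current estimate
print('expect mouth in tool',R.inv().apply(F(35,0,82)-s['tool_pos']).round(1))
```

```text
tube top face (tool x,y,z):
5 -33.5 [ -33.9  -12.  -126.7] [ -33.5    9.8 -126.9]
20 -33.5 [ -31.9  -12.3 -120.8] [ -34.8    9.8 -119.9]
35 -33.4 [ -32.9  -12.3 -113.9] [ -34.2   10.  -113.5]
48 -33.4 [ -34.3  -12.3 -107.8] [ -32.3   10.2 -108.2]
tube edges
225 284 -15.185598893045166 12.268012315502897
226 283 -15.122380026692003 11.85575317095343
rod ridge:
90 [-23.4  -2.5 -89.3] -4.1 2.9
100 [-24.6  -1.9 -84.2] -5.2 4.0
110 [-24.3  -1.9 -79.1] -0.7 4.0
120 [-179.3   -0.7  -77.9] -5.3 4.1
130 [-24.7  -2.5 -68.7] -5.3 4.1
expect mouth in tool [ -18.8    0.6 -106.4]
```

Call:
servo_tool(commands=[[0,0,0,-0.03,-0.1,0,1],[0,0,0,0,0,-0.8,1],[0,0,0,0,0,-0.6,1],[0,0,0,0,0,-0.6,1],[0,0,0,0,0,-0.4,1]])

```text
clock: 8.15
tool_pos: [592.0, 6.0, 113.0]
orientation: [0.882, 0.045, 0.46, -0.087]
wrist_force: [-0.2, -1.1, -1.0]
grip_width: 13.8
```

Call:
servo_tool(commands=[[0,0,0,0,0,-0.7,1],[0,0,0,0,0,-0.7,1],[0,0,0,0,0,-0.7,1],[0,0,0,0,0,-0.7,1],[0,0,0,0,0,-0.5,1]])

```text
clock: 8.65
tool_pos: [565.5, 11.3, 94.2]
orientation: [0.882, 0.045, 0.46, -0.087]
wrist_force: [0.1, -0.1, -0.4]
grip_width: 13.5
```

Call:
servo_tool(commands=[[0,0,0,0,0,-0.2,1],[0,0,0,0,0,-0.2,1],[0,0,0,0,0,-0.2,1],[0,0,0,0,0,0,1]])

```text
clock: 9.05
tool_pos: [561.2, 12.1, 91.1]
orientation: [0.882, 0.045, 0.46, -0.087]
wrist_force: [-0.1, -0.4, -1.0]
grip_width: 13.7
```

Run:
```python
from h import *
from workcell import robot
s=robot.observe(); R=quat(s); print(s['tool_pos'],R.inv().apply(s['wrist_force']).round(1),'mouth in tool (pred)',R.inv().apply(F(35,0,82)-s['tool_pos']).round(1))
```

```text
[561.17564059  12.06327538  91.0939817 ] [ 0.8 -0.4 -0.5] mouth in tool (pred) [-18.6   1.8 -42.6]
```

Call:
servo_tool(commands=[[0,0,0,0,0,-0.1,1],[0,0,0,0,0,-0.1,1],[0,0,0,0,0,-0.1,1],[0,0,0,0,0,0,1]])

```text
clock: 9.45
tool_pos: [558.7, 12.6, 89.4]
orientation: [0.882, 0.045, 0.46, -0.087]
wrist_force: [-0.8, 0.5, -2.0]
grip_width: 13.5
```

Call:
servo_tool(commands=[[0,0,0,0,0,-0.1,1],[0,0,0,0,0,0,1]])

```text
clock: 9.65
tool_pos: [558.0, 12.7, 88.8]
orientation: [0.882, 0.045, 0.46, -0.087]
wrist_force: [0.9, 0.3, -2.1]
grip_width: 13.6
```

Call:
servo_tool(commands=[[0,0,0,0,0,-0.1,1],[0,0,0,0,0,0,1]])

```text
clock: 9.85
tool_pos: [557.2, 12.8, 88.3]
orientation: [0.882, 0.045, 0.46, -0.087]
wrist_force: [0.2, -0.1, -2.1]
grip_width: 13.7
```

Call:
servo_tool(commands=[[0,0,0,0,0,-0.1,1],[0,0,0,0,0,0,1]])

```text
clock: 10.05
tool_pos: [557.1, 13.0, 88.4]
orientation: [0.883, 0.045, 0.459, -0.087]
wrist_force: [3.8, -1.9, 1.1]
grip_width: 13.6
```

Call:
servo_tool(commands=[[0,0,0,0,0,-0.1,1],[0,0,0,0,0,0,1],[0,0,0,0,0,0,1],[0,0,0,0,0,0,1]])

```text
clock: 10.45
tool_pos: [557.0, 13.0, 88.5]
orientation: [0.883, 0.045, 0.459, -0.087]
wrist_force: [8.3, -4.2, 2.8]
grip_width: 13.9
```

Run:
```python
from h import *
from workcell import robot
s=robot.observe(); R=quat(s); print(s['tool_pos'],R.inv().apply(s['wrist_force']).round(1),'mouth in tool (pred)',R.inv().apply(F(35,0,82)-s['tool_pos']).round(1))
im,d=robot.camera("wrist"); cv2.imwrite("pics/w5.png",cv2.resize(im[60:240,166:346],None,fx=3.3,fy=3.3,interpolation=cv2.INTER_CUBIC)[...,::-1])
```

```text
[556.98531423  13.03225308  88.5343702 ] [ 2.9 -2.5  9. ] mouth in tool (pred) [-18.4   1.7 -37.5]
```

View pics/w5.png

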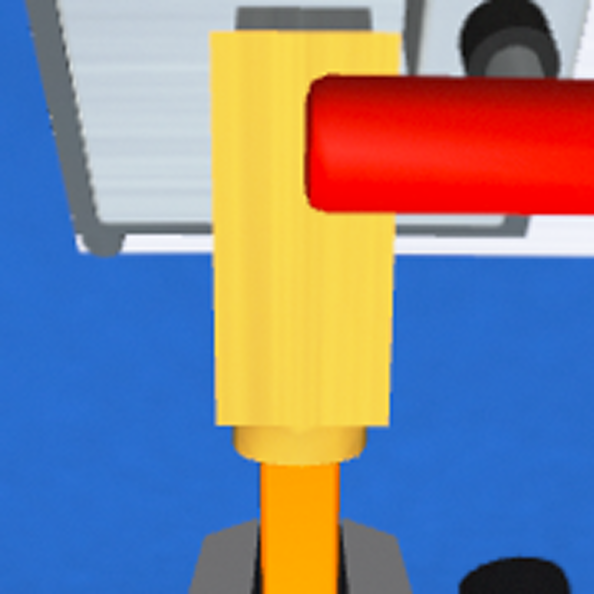

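Call:
servo_tool(commands=[[0,0,0,0,0,0.2,1],[0,0,0,0,0,0.8,1],[0,0,0,0,0,1.2,1],[0,0,0,0,0,1.2,1],[0,0,0,0,0,1.2,1]])

```text
clock: 11.0
tool_pos: [592.5, 5.9, 113.2]
orientation: [0.882, 0.045, 0.461, -0.087]
wrist_force: [0.4, -0.9, -0.3]
grip_width: 13.4
```

Call:
servo_tool(commands=[[0,0,0,0,0,1.2,1],[0,0,0,0,0,1.2,1],[0,0,0,0,0,1.2,1],[0,0,0,0,0,1.2,1],[0,0,0,0,0,0,1]])

```text
clock: 11.5
tool_pos: [632.3, -2.0, 141.9]
orientation: [0.883, 0.045, 0.46, -0.087]
wrist_force: [-0.5, -0.6, -0.6]
grip_width: 13.4
```

Call:
servo_tool(commands=[[0,0,0,0,0,0.5,1],[0,0,0,0,0,0,1],[0,0,0,0,0,0,1]])

```text
clock: 11.8
tool_pos: [635.0, -2.5, 143.5]
orientation: [0.882, 0.045, 0.46, -0.087]
wrist_force: [1.0, 0.5, -1.0]
grip_width: 13.7
```

Run:
```python
from h import *
from workcell import robot
s=robot.observe(); R=quat(s); print(s['clock'],s['tool_pos'],s['grip_width'],R.inv().apply(s['wrist_force']).round(1),'mouth in tool (pred)',R.inv().apply(F(35,0,82)-s['tool_pos']).round(1))
# card centre from top: corners fit
p=robot.camera_params("top"); im=np.load("top0.npz")['im']; m=(im.min(2)>150)&(im.max(2)>170); k=np.zeros_like(m); k[168:218,318:362]=m[168:218,318:362]
r=cv2.minAreaRect(onplane(p,np.argwhere(k)[:,::-1],3)[:,:2].astype(np.float32)); print('card',r)
for yaw in(-.196,-.5,-.8): 
  t=np.array([500,-265,150])+92*np.array([np.cos(yaw),np.sin(yaw),0]); print(yaw,t,np.hypot(*t[:2]),delta(s,toolR(yaw,0)[0],t,18.8))
```

```text
11.8 [634.95890654  -2.51406982 143.53118879] 13.726514366631408 [1.3 0.6 0.1] mouth in tool (pred) [ -18.6    1.8 -134.3]
card ((500.47454833984375, -264.8852844238281), (90.19158172607422, 111.22329711914062), 74.93682098388672)
-0.196 [ 590.23851395 -282.91676867  150.        ] 654.5406032854349 (array([5.000e-04, 6.091e-01, 1.300e-03]), array([  1.23, -28.37,   1.07]))
-0.5 [ 580.73759569 -309.10714955  150.        ] 657.8779407734046 (array([ 0.295 ,  0.6045, -0.0913]), array([  1.23, -29.51,   9.94]))
-0.8 [ 564.09701726 -330.99676036  150.        ] 654.0369257558781 (array([ 0.5855,  0.5906, -0.1827]), array([  1.23, -27.97,  18.63]))
```

Call:
servo_tool(commands=[[0,0.1218,0,0,0,0.3,1],[0,0.1218,0,0,0,0.3,1],[0,0.1218,0,0,0,0,1],[0,0.1218,0,0,0,0,1],[0,0.1218,0,0,0,0,1]])

```text
clock: 12.3
tool_pos: [640.1, -3.4, 147.5]
orientation: [0.702, 0.069, 0.705, -0.069]
wrist_force: [-0.2, -0.6, -1.0]
grip_width: 13.6
```

Call:
servo_tool(commands=[[0,0,0,0.3,-4,0.1,1],[0,0,0,0.3,-4,0.1,1],[0,0,0,0.3,-4,0.1,1],[0,0,0,0.3,-4,0.1,1],[0,0,0,0,-4,0.1,1]])

```text
clock: 12.8
tool_pos: [605.4, -202.1, 134.5]
orientation: [0.704, 0.069, 0.704, -0.07]
wrist_force: [0.0, -0.3, -1.2]
grip_width: 13.6
```

Call:
servo_tool(commands=[[0,0,0,0,-4,0,1],[0,0,0,0,-3,0,1],[0,0,0,0,-1.3,0,1],[0,0,0,0,0,0,1],[0,0,0,0,0,0,1]])

```text
clock: 13.3
tool_pos: [590.3, -281.0, 135.1]
orientation: [0.704, 0.069, 0.704, -0.069]
wrist_force: [-0.1, -0.5, -0.5]
grip_width: 13.4
```

Run:
```python
from h import *
from workcell import robot
s=robot.observe(); R=quat(s); print(s['clock'],s['tool_pos'],s['grip_width'],s['wrist_force'],'tip',s['tool_pos']+R.apply([-18.8,0,-92]))
print(delta(s,toolR(YAW,0)[0],np.array([590.2,-282.9,150]),18.8))
w,_=robot.camera("wrist"); im,d=robot.camera("scene")
cv2.imwrite("pics/f.png",np.hstack([cv2.resize(w,(400,300)),cv2.resize(im[50:290,130:450],(400,300))])[...,::-1])
```

```text
13.3 [ 590.30598156 -281.03519671  135.12850675] 13.39940067457424 [-0.05526963 -0.51052635 -0.51120072] tip [ 500.05443238 -263.15022328  153.89618102]
(array([0.0005, 0.0004, 0.0009]), array([ 0.39, -0.18,  0.03]))
```

View pics/f.png

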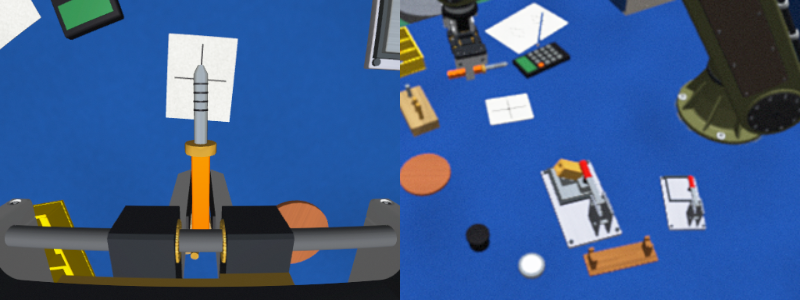

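Call:
servo_tool(commands=[[0,0,0,0,0,0,1],[0,0,0,0,0,0,1],[0,0,0,0,0,0,1],[0,0,0,0,0,0,1]])

```text
clock: 13.8
tool_pos: [590.2, -281.9, 135.4]
orientation: [0.704, 0.069, 0.703, -0.07]
wrist_force: [-0.8, 0.5, -0.6]
grip_width: 13.7
```

Run:
```python
from workcell import robot
s=robot.observe(); print(s['clock'],s['tool_pos'],s['grip_width'],abs(s['qd']).max())
print(robot.close_job())
```

```text
13.8 [ 590.20001145 -281.93738994  135.39381751] 13.737820001659939 0.0029495413405503236
the job is handed in; nothing more can be done
None
```

The job is handed in at 13.8 s of the 61 s allowed, with the gauge held over the card; no verdict was reported, so the outcome below rests on my own readings.

- **Clamp:** I pushed the red handle over centre with the shut fingers, peaking at about 11 N in the readings. The later pictures show it still shut on the adapter.
- **Gauge:** I gripped it at its origin and slid it down the tube until the collar stopped, with about 10 N pressing. The wrist picture showed the collar flush on the mouth. I then drew it out until the tip was about 42 mm clear.
- **Final hold:** The gauge is level and at rest, with the fingers at 13.7 mm opening on the 14 mm handle. Its tip is about 154 mm above the bench and within roughly 2 mm of the card centre by calculation. The last wrist picture shows the tip over the card's cross.

I saw no sign of any bystander being moved. The only disagreement was about 3 mm between the top and wrist cameras on the fixture's position. I went by the wrist camera and shifted sideways by 1 mm before insertion.

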